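# Clip the work lantern onto the bracket eye over the crimp sample tray

### The job

Hang the work lantern over the crimp sample tray by its snap hook: press the hook's sprung gate inward against the eye of the blue bracket until the eye's bar has slipped past the nose into the hook, and leave the lantern hanging freely and still from the eye with the gate sprung shut. Feel your way in gently, with a light push (never over 15 N between lantern and bracket), and leave the tools and parts on the bench where they lie.

Things in the scene. Friction and masses are not known exactly. Their poses are not given: they have to be found in the camera images.
- lantern: round black and white battery lantern, 66 mm across, 88 mm high, 0.22 to 0.41 kg, upright on the bench; origin: centre of its underside, z up. On its lid, in its xz plane, a fixed orange snap hook, 177 mm high overall: spine on the -x side, steel gate on the +x side, and over the top a bow of 10 mm round bar, highest at x = 0, that ends in the nose. Heights of its points are above this origin
- hook_grip (a point): place to grasp: centre of the hook's spine, at x = -31 mm, 130 mm up; axes as the lantern's. The spine is a bar 18 mm (x) by 12 mm (y), upright from 92 to 154 mm up: grasp it from above across its 12 mm (y), fingers clear of the bow's inside
- hook_seat (a point): where the centre of the eye's 8 mm bar lies when the lantern hangs on it: inside the bow's highest point, x = 0, 163 mm up; axes as the lantern's. To get there the bar is pressed in past the nose, then slides up into the bow as the hook is lowered some 35 mm, and the gate springs shut under it
- nose (a point): centre of the hook's blunt, round nose end (10 mm round bar, pointing down): x = +20 mm, 144 mm up, its lowest point 139 mm up; axes as the lantern's. A bar of 8 mm passes it inside only when the bar's centre is at x under +11 mm
- gate_tip (a point): centre of the gate's round free end. The gate is an 8 mm steel bar hinged at x = +20 mm, 100 mm up, that swings inward (to -x) up to 0.72 rad to a hard stop and springs back. A bar meeting it 128 mm up (good from 126 to 133) starts it with 2 N and has it at its stop with 5 N, bar centre then at x = +5 mm; beyond that the force climbs steeply
- gate_shut (a point): point fixed on the hook where gate_tip lies when the gate is shut: x = +20 mm, 134 mm up; axes as the lantern's
- bracket: blue bracket bolted to the bench: base plate 110 x 90 mm, 30 mm square post 265 mm high, and 250 mm above the bench a 22 mm square arm along the bracket's -x (roughly towards the robot), with a steel eye screwed into its end; nothing stands above the eye. Origin: centre of the plate's underside, z up
- bracket_end (a point): centre of the arm's end face, 85 mm to -x of the post's axis, 250 mm up; axes as the bracket's. The rigid closed eye, 8 mm round bar, lies level in front (-x) of it, 40 long and 32 wide between bar centres; its front bar, along y, 250 mm up, straight for 20 mm. How far it is screwed out is not measured: front bar's centre 50 to 80 mm in front of this point: feel or look for it
- sample_tray: flat aluminium tray 130 x 100 x 22 mm with brass sample terminals, fixed on the bench under the eye; origin at the centre of its underside
- die: crimping die, a steel and brown-red block 75 x 60 mm, 114 mm high, 1.8 kg; origin at the centre of its underside. To be left alone
- bin: blue open parts bin 150 x 110 x 60 mm with brass terminals; origin at the centre of its underside. To be left alone
- crimper: hand crimping tool with two red handles, 186 mm long, 18 mm high, lying along its x; origin on the bench under its middle. To be left alone
- tape: roll of yellow tape lying flat, 84 mm across, 24 mm high; origin at the centre of its underside. To be left alone
- packet: gold packet of terminals, a box 85 x 55 x 38 mm; origin at the centre of its underside. To be left alone
- oil: small oil bottle, 40 mm across, 95 mm high; origin at the centre of its underside. To be left alone
- driver: screwdriver with yellow handle lying along its x; origin on the bench under its middle. To be left alone
There are look-alikes about, which are no part of the job. Of the things that look like the lantern, the smallest one is meant.

How it is judged:
On the way, in this order (a step that is already met when the one before it is completed fails the run):
1. the lantern is lifted clear of the bench (height (world z) of hook_grip above 0.17 m), for 0.2 s.
2. the gate is pressed inward by the eye (distance between gate_tip and gate_shut above 0.012 m and contact force between lantern and bracket above 1 N), for 0.05 s.
At the end, for the whole second after the job is handed in: Lantern hangs from the eye, borne by the bracket: hook_seat 5 mm below to 12 mm above bracket_end's height, 37 to 93 mm in front of it, within 18 mm of its middle line; tilt under 0.25 rad; gate_tip within 5 mm of gate_shut; under 0.03 m/s and 0.3 rad/s (x of hook_seat in the frame of bracket_end between -0.093 and -0.037 m and y of hook_seat in the frame of bracket_end between -0.018 and 0.018 m and z of hook_seat in the frame of bracket_end between -0.005 and 0.012 m and angle between lantern's own z axis and vertical below 0.25 rad and distance between gate_tip and gate_shut below 0.005 m and contact force between lantern and bracket above 1 N and linear speed of lantern below 0.03 m/s and angular speed of lantern below 0.3 rad/s); the robot touches nothing.
It fails at once if the lantern is forced against the bracket or its eye with more than 15 N (contact force between lantern and bracket above 15 N).
It fails at once if a tool or part on the bench is moved by more than 15 mm (distance of any of die, bin, crimper, tape, packet, oil, driver from where it was at the start of the episode above 0.015 m).
It also fails if it takes over 61 s, if anything falls off the work surface, if the arm or the gripper's body presses on something with over 40 N, if the wrist force passes 120 N, or if a joint passes its speed limit or range.

### The arm

A 7-joint arm with a two-finger parallel gripper is mounted at the origin on the work surface. World frame = base frame: x ahead of the robot, y to its left, z up, the work surface at z = 0. Lengths are in m, angles in rad, forces in N, time in s.
With the tool pointing down it reaches from about 0.425 to 0.925 m from the base axis. Payload 6.8 kg.
Tool frame: the origin (TCP) lies midway between the tips of the shut fingers; the grasp point (between the pads) lies 19 mm behind it; z points along the fingers, y is the line along which they close (so a half turn about z gives the same grasp; the last joint's range is limited). The gripper opens to 85 mm and grips with 20 to 120 N. Pads are 22 mm wide; open, the fingers measure 114 mm over their backs; the gripper's body (76 mm by 85 mm) begins 54 mm behind the grasp point. The pads swing forward as they close: fully open they stand 13 mm farther back than shut.
Start: joints at [-1.214, 0.477, 0.022, 1.555, -0.011, 1.109, -0.083], TCP at [0.303, 0.603, 0.231] pointing down, gripper open.
Joint ranges: [-2.96, 2.96], [-0.34, 2.1], [-1.41, 1.46], [0.24, 2.44], [-1.37, 4.51], [0.17, 1.92], [-2.96, 2.96]. Speed limits (rad/s): [2.39, 2.39, 3.14, 3.14, 3.14, 3.14, 3.14].

### API

Orientations are given as a unit quaternion [w, x, y, z].
In Python, from station import bot, eyes, ticket gives the robot as it stands.
- The arm moves only by the shell command python3 -m crank 'ROWS' [FORCE]. ROWS is text: rows parted by semicolons, each of 7 numbers parted by spaces: the shift along the tool's x, y, z in units of 0.5 m (1.0 is 0.5 m), then the turn, a rotation vector about the tool's x, y, z in units of 180 degrees (1.0 is 180 degrees), then the closure, from 0 (fully open) to 1 (shut). A call has 1 to 20 rows; each row is the pose to reach, as a shift and turn from the pose commanded when the call began, along the tool's axes at that moment, turning the shorter way round; what a row does not reach only later rows make up. A row lasts 1/10 s, in which the tool goes at most 50 mm and 8.59 degrees, less where a joint would pass 70% of its speed; a pose out of reach is approached as far as the arm can. A call with a number of a shift or a turn outside -1 to 1 is refused whole. A call with a gripper value outside its range is refused whole. The fingers move at their own pace and stop on an object; FORCE is the grip in N (left out, the last holds). Time passes only in rows, so rows that repeat a pose let the fingers close. It gives the time, the measured TCP pose, the force, the opening and the grip force at its end, in the units of the state.
- bot.get_obs(): the state, without advancing time (a new reading comes with each control period).
- eyes.read_camera(name): name is "side" or "top" or "wrist"; returns a dict with "image" (420x560x3 uint8, red, green, blue), "K" (3x3 intrinsics, pixels), "R" (3x3) and "t" (3): a world point X has camera coordinates R X + t. Camera axes: x right, y down, z forward; pixel columns grow to the right and rows downward; lengths in m; the calibration is good to about 2 mm. A picture is of the moment at which its call begins. There is no depth.
- ticket.hand_in(): hands the job in; it is judged then, once.
The state is a dict: "t": time; "q": joint angles; "joint_vel": joint speeds; "joint_torque": joint torques, N m; "eef_pos": TCP position; "tool_rot": TCP orientation; "contact_force": force on the tool from outside, world axes, zero at the start; "torque": the same for the moment, N m; "gripper_width": opening from 0.0 (shut) to 1.0 (fully open); "grasp_force": force on a finger pad.
Only numpy, scipy, OpenCV 4.12 (cv2) and the standard library are available. Lean on these libraries where they do the work, as an engineer would, in place of code of your own. Each camera call takes 0.05 s, during which the arm holds its last target. There are 200 camera calls.

## Working session

There is one attempt and no reset: what is moved stays moved. The work goes in short steps, Python scripts to look and compute and a shell command to move; the robot and the scene stay as the last step left them, time stands still between calls to the robot, and variables do not carry over. Pictures are saved under pics/ and viewed, at most 10 in all, crops included, and the job is handed in when it is done.

```bash
mkdir -p pics; ls
python3 - <<'E'
from station import bot,eyes
import cv2,numpy as np
ims={}
for n in ("side","top","wrist"):
    c=eyes.read_camera(n); ims[n]=c
    cv2.imwrite(f"pics/{n}0.png",cv2.resize(c["image"][:,:,::-1],(784,588),interpolation=cv2.INTER_CUBIC))
    print(n,(-c["R"].T@c["t"]).round(3),c["R"][2].round(2),c["K"][0,0])
np.save("pics/cams.npy",ims,allow_pickle=True)
o=bot.get_obs();print(o["t"],o["eef_pos"],o["tool_rot"],o["contact_force"])
E
```

```text
pics
side [ 0.487 -0.629  0.916] [ 0.03  0.64 -0.77] 422.8324159045607
top [0.35  0.029 1.647] [ 0.13  0.   -0.99] 542.9481151272802
wrist [0.237 0.636 0.373] [ 0.26 -0.13 -0.96] 317.8029858545301
0.15 [0.3024084  0.6029737  0.23056509] [-9.39038117e-05  2.30339969e-01  9.73109974e-01 -6.84695574e-04] [ 1.07498831 -0.34548665  0.06135463]
```

View pics/side0.png

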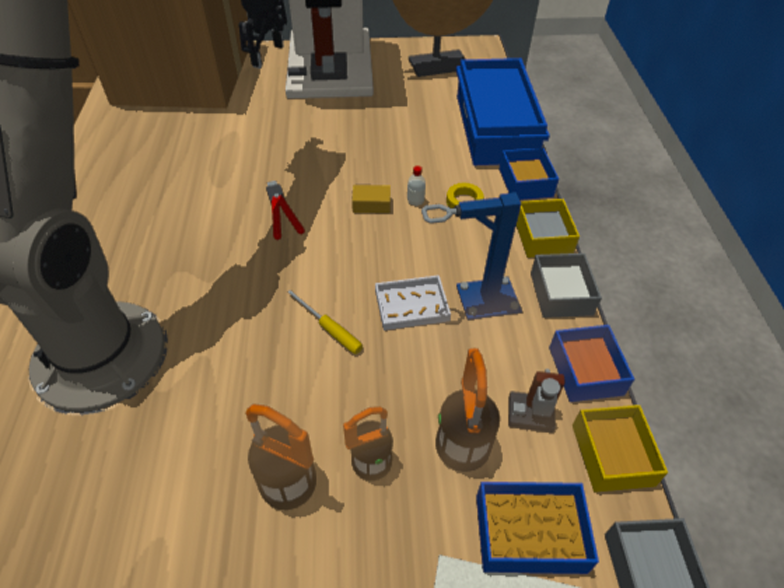

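View pics/top0.png

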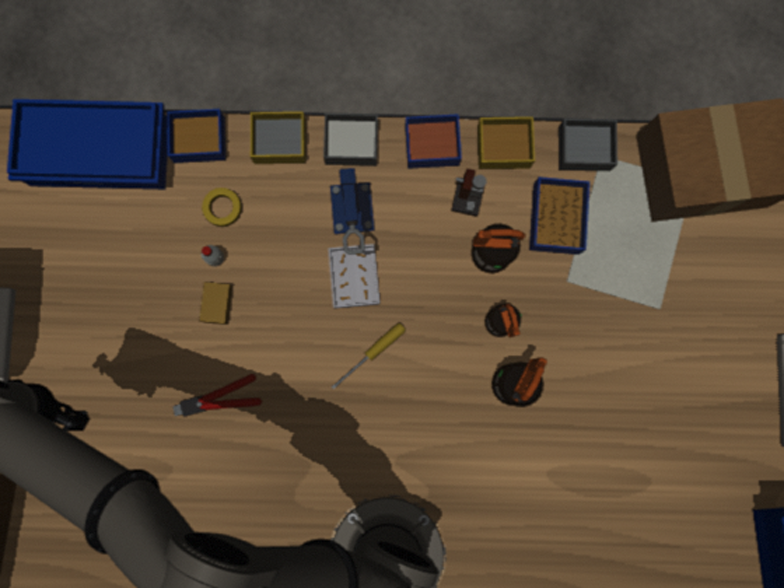

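The small lantern is at about (370,440) in side and (503,320) in top. The eye is at about (437,213) in side and (352,243) in top. I'll enlarge both.

Run:
```python
import cv2,numpy as np
c=np.load("pics/cams.npy",allow_pickle=True).item()
def t(n,x,y,w=80,h=60):
    im=cv2.resize(c[n]["image"][y:y+h,x:x+w,::-1],(400,300),interpolation=cv2.INTER_CUBIC)
    return cv2.convertScaleAbs(im,alpha=1.4,beta=15)
cv2.imwrite("pics/crop0.png",np.vstack([np.hstack([t("side",225,285),t("top",320,200)]),np.hstack([t("side",290,130),t("top",215,120)])]))
```

```text
(no output)
```

View pics/crop0.png

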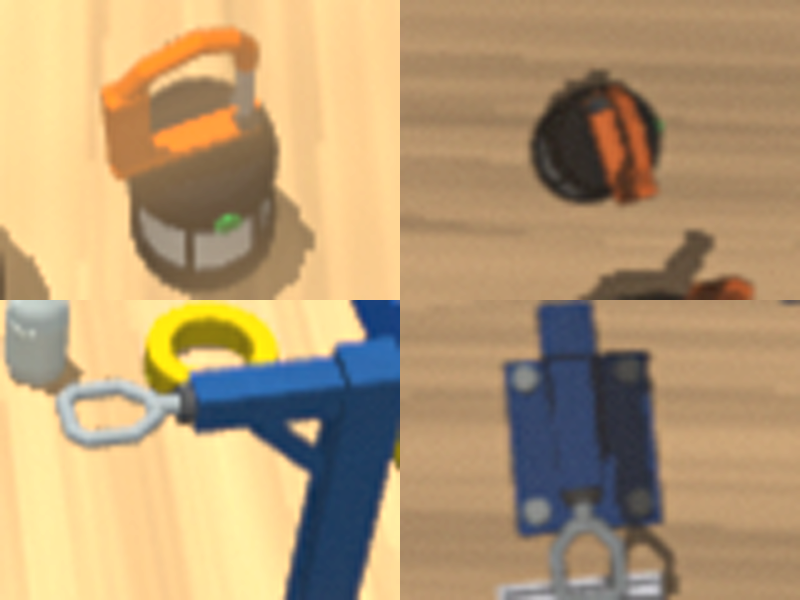

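The lantern's spine faces the robot and its gate faces away, in tile pixels: side gate (245,93), spine face (128,130); top lid centre (597,140), bow from (617,90) to (646,188). The eye's front bar is at side tile (67,115).

```bash
cat > h.py <<'E'
import cv2,numpy as np
from scipy.optimize import least_squares
from scipy.spatial.transform import Rotation as Rn
def proj(c,X):
    p=(c["R"]@np.atleast_2d(X).T).T+c["t"]; p=p@c["K"].T; return p[:,:2]/p[:,2:]
def onplane(c,uv,z):
    d=c["R"].T@np.linalg.solve(c["K"],[*uv,1]); C=-c["R"].T@c["t"]; return C+d*(z-C[2])/d[2]
def tri(cs,uvs):
    return least_squares(lambda X:np.concatenate([proj(c,X)[0]-u for c,u in zip(cs,uvs)]),[.6,0,.1])
def fit(obs,cs,x0):
    "obs: (cam, local point, uv) -> x,y,z,yaw"
    def r(p):
        M=Rn.from_euler('z',p[3]).as_matrix()
        return np.concatenate([proj(cs[n],M@np.array(l)+p[:3])[0]-u for n,l,u in obs])
    s=least_squares(r,x0,loss='soft_l1'); return s.x,r(s.x).reshape(-1,2)
E
python3 - <<'E'
from h import *
c=np.load("pics/cams.npy",allow_pickle=True).item()
S=lambda x,y:(225+x/5,285+y/5); T=lambda x,y:(320+(x-400)/5,200+y/5)
obs=[("side",(.02,0,.118),S(245,93)),("side",(-.031,-.006,.123),S(128,132)),("side",(0,0,.177),S(185,38)),
("top",(0,0,.06),T(596,141)),("top",(.02,0,.16),T(617,95)),("top",(-.031,0,.154),T(645,185))]
x,r=fit(obs,c,[.5,-.2,0,.2]);print(x.round(4));print(r.round(1))
s=c["side"];E=lambda x,y:(290+x/5,130+y/5)
bar=onplane(s,E(67,115),.25);arm=onplane(s,E(190,103),.25)
print("bar",bar,"armend",arm)
# top: arm end face, collar & post
tp=c["top"];T2=lambda x,y:(215+(x-400)/5,120+(y-300)/5)
print("collar",onplane(tp,T2(582,495),.25),"eye pt",onplane(tp,T2(588,598),.25))
for q in [(525,377),(628,370),(537,512),(640,502)]: print("bolt",onplane(tp,T2(*q),.015))
print("tri armend",tri([s,tp],[E(192,103),T2(580,488)]).x)
im=cv2.resize(tp["image"][155:215,215:295,::-1],(800,600),interpolation=cv2.INTER_CUBIC);cv2.imwrite("pics/eyetop.png",cv2.convertScaleAbs(im,alpha=1.6,beta=10))
E
```

```text
[ 0.4901 -0.2342  0.0035  0.2713]
[[-0.9 -0.2]
 [-0.6  0.8]
 [ 1.4 -0.3]
 [ 0.3  0.4]
 [ 0.2 -0.5]
 [-0.8 -0.4]]
bar [0.59442219 0.07760537 0.25      ] armend [0.65172709 0.08271861 0.25      ]
collar [0.65015323 0.08058928 0.25      ] eye pt [0.59546252 0.07599045 0.25      ]
bolt [0.77392893 0.12637983 0.015     ]
bolt [0.77980975 0.06305636 0.015     ]
bolt [0.68943403 0.11654094 0.015     ]
bolt [0.69711553 0.05366489 0.015     ]
tri armend [0.6529458  0.08171897 0.25097737]
```

View pics/eyetop.png

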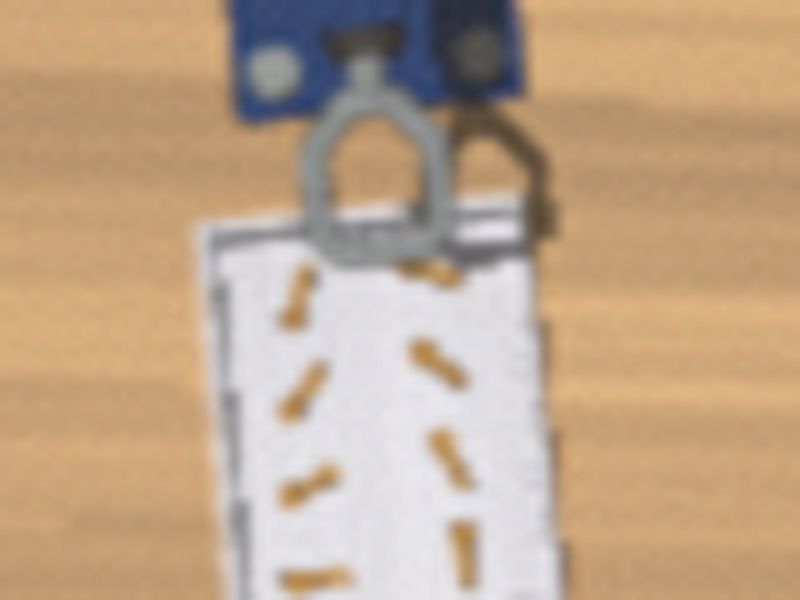

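The eye's front bar is centred at crop pixel (388,248), which gives about (0.5945, 0.074, 0.25) with bracket yaw 0.115. That is 56 mm in front of the arm end, within the stated range. Lantern: (0.490, -0.234), yaw 0.27. Next I'll check neighbour clearance and compute the waypoints.

```bash
cat >> h.py <<'E'
def rows(wps,o):
    "wps: (x,y,z,yaw of tool x) tool down; rows relative to the pose now"
    q=o["tool_rot"];R0=Rn.from_quat([q[1],q[2],q[3],q[0]])
    for x,y,z,a in wps:
        ca,sa=np.cos(a),np.sin(a)
        R=Rn.from_matrix(np.array([[ca,sa,0],[sa,-ca,0],[0,0,-1.]]))
        print((R0.inv().apply(np.array([x,y,z])-o["eef_pos"])/.5).round(4),((R0.inv()*R).as_rotvec()/np.pi).round(4))
E
python3 - <<'E'
from h import *
from station import bot
c=np.load("pics/cams.npy",allow_pickle=True).item();tp=c["top"]
for n,q in dict(near_bow1=(522,398),near_bow2=(541,360),far1=(475,243),far2=(523,235)).items(): print(n,onplane(tp,np.array(q)/1.4,.22).round(3))
print("near top tri",tri([c["side"],tp],[np.array((252,408))/1.4,np.array((522,397))/1.4]).x,tri([c["side"],tp],[np.array((474,352))/1.4,np.array((522,235))/1.4]).x)
o=bot.get_obs();g=.27;gx,gy=.490-.031*np.cos(g),-.234-.031*np.sin(g);print(gx,gy)
rows([(.42,.35,.42,g+1.3),(.45,.05,.42,g+.6),(gx,gy,.30,g)],o)
E
```

```text
near_bow1 [ 0.332 -0.243  0.22 ]
near_bow2 [ 0.403 -0.279  0.22 ]
far1 [ 0.622 -0.154  0.22 ]
far2 [ 0.64  -0.245  0.22 ]
near top tri [ 0.3355156  -0.24346571  0.21525234] [ 0.62276194 -0.22776698  0.30253208]
0.4601231022126574 -0.2422686745373538
[-0.4371 -0.3473 -0.3783] [-4.000e-04  3.000e-04  3.523e-01]
[-0.7597 -0.8568 -0.3776] [-3.000e-04  4.000e-04  5.751e-01]
[-1.0398 -1.3699 -0.1368] [-2.000e-04  5.000e-04  7.661e-01]
```

```bash
python3 -m crank '-0.437 -0.347 -0.378 0 0 0.352 0; -0.437 -0.347 -0.378 0 0 0.352 0; -0.437 -0.347 -0.378 0 0 0.352 0; -0.437 -0.347 -0.378 0 0 0.352 0; -0.437 -0.347 -0.378 0 0 0.352 0; -0.437 -0.347 -0.378 0 0 0.352 0; -0.437 -0.347 -0.378 0 0 0.352 0; -0.437 -0.347 -0.378 0 0 0.352 0; -0.76 -0.857 -0.378 0 0 0.575 0; -0.76 -0.857 -0.378 0 0 0.575 0; -0.76 -0.857 -0.378 0 0 0.575 0; -0.76 -0.857 -0.378 0 0 0.575 0; -0.76 -0.857 -0.378 0 0 0.575 0; -0.76 -0.857 -0.378 0 0 0.575 0; -0.76 -0.857 -0.378 0 0 0.575 0; -0.76 -0.857 -0.378 0 0 0.575 0; -0.76 -0.857 -0.378 0 0 0.575 0; -0.76 -0.857 -0.378 0 0 0.575 0' 60
python3 - <<'E'
from h import *
from station import bot
o=bot.get_obs();print(o["q"],o["tool_rot"]); rows([(.4601,-.2423,.30,.27)],o)
E
```

```text
t: 1.95
eef_pos: [0.45, 0.0517, 0.42]
tool_rot: [0.0, 0.906, 0.423, -0.0]
contact_force: [0.1, 0.1, 0.8]
gripper_width: 1.004
grasp_force: 0.0
[-0.83924523 -0.07680011  0.55658967  1.80406535  0.04137042  1.40347689
 -0.98832755] [ 7.96649708e-05  9.06159852e-01  4.22935252e-01 -2.97927520e-04]
[-0.4376  0.3932  0.2403] [0.     0.0002 0.1921]
```

```bash
python3 -m crank '-0.438 0.393 0.24 0 0 0.192 0; -0.438 0.393 0.24 0 0 0.192 0; -0.438 0.393 0.24 0 0 0.192 0; -0.438 0.393 0.24 0 0 0.192 0; -0.438 0.393 0.24 0 0 0.192 0; -0.438 0.393 0.24 0 0 0.192 0; -0.438 0.393 0.24 0 0 0.192 0; -0.438 0.393 0.24 0 0 0.192 0; -0.438 0.393 0.24 0 0 0.192 0; -0.438 0.393 0.24 0 0 0.192 0; -0.438 0.393 0.24 0 0 0.192 0'
python3 - <<'E'
from h import *
from station import bot,eyes
w=eyes.read_camera("wrist");o=bot.get_obs();np.save("pics/w1.npy",w,allow_pickle=True);print(o["eef_pos"],o["q"].round(2))
cv2.imwrite("pics/w1.png",cv2.resize(w["image"][:,:,::-1],(784,588),interpolation=cv2.INTER_CUBIC))
M=Rn.from_euler('z',.27).as_matrix()
for l in [(.02,0,.144),(0,0,.177),(-.031,0,.154),(.033,0,.088),(0,0,0)]: print(l,proj(w,M@np.array(l)+[.49,-.234,0])[0]*1.4)
E
```

```text
t: 3.05
eef_pos: [0.4601, -0.2424, 0.3007]
tool_rot: [-0.0, 0.991, 0.135, 0.001]
contact_force: [-0.8, -0.3, 0.7]
gripper_width: 1.001
grasp_force: 0.0
[ 0.45995758 -0.24269008  0.30070193] [-0.41  0.2   0.91  1.88 -0.17  1.14 -0.74]
(0.02, 0, 0.144) [391.98144646 202.89308484]
(0, 0, 0.177) [391.87783684 241.11939561]
(-0.031, 0, 0.154) [391.97643235 281.62289722]
(0.033, 0, 0.088) [392.12784824 180.02511344]
(0, 0, 0) [392.29593679 212.1995266 ]
```

View pics/w1.png

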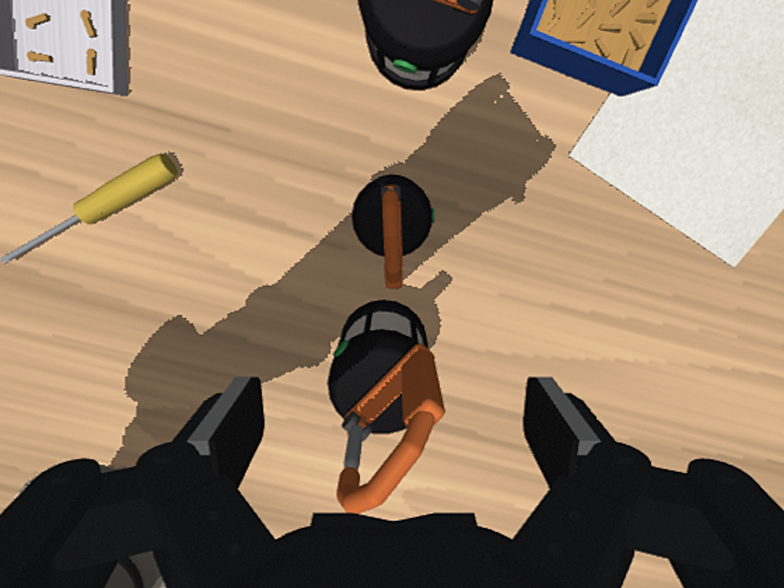

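The hook is upright in the image from (391,187) to (394,287). It matches the prediction in y and yaw and sits about 5 mm farther along +x. I'll check the near big lantern's clearance.

Run:
```python
from h import *
w=np.load("pics/w1.npy",allow_pickle=True).item();c=np.load("pics/cams.npy",allow_pickle=True).item()
ca,sa=np.cos(.27),np.sin(.27)
for q in [(436,402),(405,348),(345,505),(430,420)]:
  for z in (.16,.22):
    X=onplane(w,np.array(q)/1.4,z);d=X[:2]-[.464,-.241];print(q,z,X.round(3),"tool x,y",round(d@[ca,sa],3),round(d@[sa,-ca],3))
for q in [(391,185),(394,288)]:print(onplane(w,np.array(q)/1.4,.15))
```

```text
(436, 402) 0.16 [ 0.385 -0.296  0.16 ] tool x,y -0.091 0.032
(436, 402) 0.22 [ 0.416 -0.28   0.22 ] tool x,y -0.057 0.025
(405, 348) 0.16 [ 0.419 -0.263  0.16 ] tool x,y -0.05 0.009
(405, 348) 0.22 [ 0.443 -0.255  0.22 ] tool x,y -0.024 0.007
(345, 505) 0.16 [ 0.281 -0.254  0.16 ] tool x,y -0.18 -0.036
(345, 505) 0.22 [ 0.334 -0.248  0.22 ] tool x,y -0.127 -0.028
(430, 420) 0.16 [ 0.369 -0.296  0.16 ] tool x,y -0.106 0.028
(430, 420) 0.22 [ 0.404 -0.281  0.22 ] tool x,y -0.069 0.022
[ 0.520356   -0.22496507  0.15      ]
[ 0.45517436 -0.24506205  0.15      ]
```

```bash
python3 -m crank '0.008 0.001 0 0 0 -0.008 0; 0.008 0.001 0.09 0 0 -0.008 0; 0.008 0.001 0.18 0 0 -0.008 0; 0.008 0.001 0.27 0 0 -0.008 0; 0.008 0.001 0.33 0 0 -0.008 0; 0.008 0.001 0.371 0 0 -0.008 0; 0.008 0.001 0.371 0 0 -0.008 0; 0.008 0.001 0.371 0 0 -0.008 1; 0.008 0.001 0.371 0 0 -0.008 1; 0.008 0.001 0.371 0 0 -0.008 1; 0.008 0.001 0.371 0 0 -0.008 1; 0.008 0.001 0.371 0 0 -0.008 1; 0.008 0.001 0.371 0 0 -0.008 1; 0.008 0.001 0.371 0 0 -0.008 1; 0.008 0.001 0.371 0 0 -0.008 1; 0.008 0.001 0.371 0 0 -0.008 1' 80
```

```text
t: 4.7
eef_pos: [0.4634, -0.2436, 0.1152]
tool_rot: [-0.0, 0.989, 0.146, 0.0]
contact_force: [-1.5, 0.6, 7.2]
gripper_width: 0.13
grasp_force: 79.0
```

```bash
python3 -m crank '0 0 -0.02 0 0 0 1; 0 0 -0.06 0 0 0 1; 0 0 -0.12 0 0 0 1; 0 0 -0.18 0 0 0 1; 0 0 -0.24 0 0 0 1; 0 0 -0.244 0 0 0 1; 0 0 -0.244 0 0 0 1; 0 0 -0.244 0 0 0 1'
python3 - <<'E'
from h import *
from station import bot
o=bot.get_obs();print(o["contact_force"],o["torque"])
# lantern in tool: axis offset +31mm along tool x. pre-contact: bar at lantern x=+50
y=.115;b=np.array([.5945,.074]);ax=np.array([np.cos(y),np.sin(y)])
for lx in (.055,):
    g=b-ax*(lx+.031);print(g);rows([(.46,-.08,.237,.2),(*g,.237,y)],o)
E
```

```text
t: 5.5
eef_pos: [0.4623, -0.2428, 0.2355]
tool_rot: [-0.001, 0.989, 0.146, -0.001]
contact_force: [0.0, -0.2, -3.9]
gripper_width: 0.131
grasp_force: 78.1
[ 0.00598338 -0.18021956 -3.90674944] [-0.03941272  0.08277777 -0.02668127]
[0.50906805 0.06413178]
[ 0.0895 -0.313  -0.0027] [-0.0005  0.0006  0.0295]
[ 0.2666 -0.5607 -0.0027] [-0.0004  0.0007  0.0565]
```

```bash
python3 -m crank '0.03 -0.08 -0.003 0 0 0.007 1; 0.06 -0.16 -0.003 0 0 0.014 1; 0.08 -0.24 -0.003 0 0 0.021 1; 0.09 -0.31 -0.003 0 0 0.03 1; 0.11 -0.38 -0.003 0 0 0.036 1; 0.15 -0.44 -0.003 0 0 0.042 1; 0.19 -0.5 -0.003 0 0 0.05 1; 0.22 -0.54 -0.003 0 0 0.0565 1; 0.25 -0.56 -0.003 0 0 0.0565 1; 0.267 -0.56 -0.003 0 0 0.0565 1; 0.267 -0.56 -0.003 0 0 0.0565 1; 0.267 -0.56 -0.003 0 0 0.0565 1; 0.267 -0.56 -0.003 0 0 0.0565 1'
python3 - <<'E'
from h import *
from station import bot,eyes
cs={n:eyes.read_camera(n) for n in("side","wrist","top")};o=bot.get_obs();np.save("pics/c2.npy",cs,allow_pickle=True);print(o["eef_pos"],o["tool_rot"],o["contact_force"])
f=lambda n,x,y,w,h:cv2.convertScaleAbs(cv2.resize(cs[n]["image"][y:y+h,x:x+w,::-1],(400,300),interpolation=cv2.INTER_CUBIC),alpha=1.3,beta=10)
y=.115;ax=np.array([np.cos(y),np.sin(y),0]);B=np.array([.5945,.074,.25]);L=np.array([*(o["eef_pos"][:2]+ax[:2]*.031),o["eef_pos"][2]-.115])
for n in cs: print(n,"bar",proj(cs[n],B)[0],"gate",proj(cs[n],L+ax*.02+[0,0,.118])[0],"nose",proj(cs[n],L+ax*.02+[0,0,.144])[0],"top",proj(cs[n],L+[0,0,.177])[0])
cv2.imwrite("pics/c2.png",np.vstack([np.hstack([f("side",260,125,80,60),f("top",200,150,80,60)]),np.hstack([f("wrist",160,80,240,180),f("side",220,90,160,120)])]))
E
```

```text
t: 6.8
eef_pos: [0.5099, 0.0614, 0.2382]
tool_rot: [0.0, 0.998, 0.056, -0.0]
contact_force: [0.2, 0.2, -3.6]
gripper_width: 0.128
grasp_force: 79.2
[0.51008915 0.06237423 0.23837997] [-2.27240574e-04  9.98386659e-01  5.67805142e-02 -3.63102432e-05] [ 0.35854232  0.06630675 -3.19392362]
side bar [303.58856243 154.08491066] gate [288.92241925 159.10554461] nose [289.26941075 150.70239863] top [280.70296179 140.52812445]
wrist bar [272.61044884  88.45060697] gate [278.04994657 173.18283983] nose [277.49354864 184.9822383 ] top [276.7589051  278.21900273]
top bar [253.35295833 179.98087662] gate [255.31003511 193.31493727] nose [255.06607067 191.8072565 ] top [255.45271332 197.67089935]
```

View pics/c2.png

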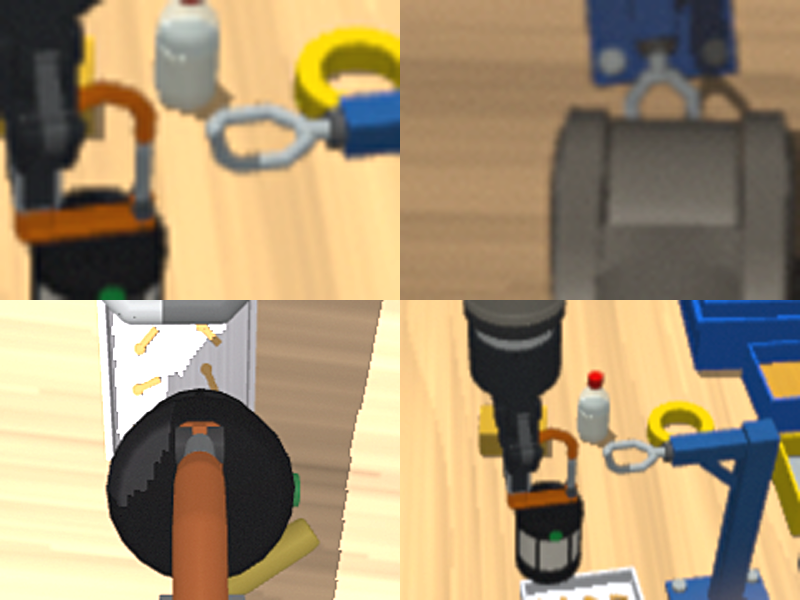

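The wrist view shows the front bar centred at about tile column 180 and the hook at about 200, so the hook is 3 mm too far to -y. Side view heights agree with the prediction. I'll correct 3 mm sideways, go down 2 mm, and move in close to contact.

```bash
python3 -m crank '0 -0.006 0.004 0 0 0 1; 0.008 -0.006 0.004 0 0 0 1; 0.016 -0.006 0.004 0 0 0 1; 0.024 -0.006 0.004 0 0 0 1; 0.03 -0.006 0.004 0 0 0 1; 0.036 -0.006 0.004 0 0 0 1; 0.036 -0.006 0.004 0 0 0 1; 0.036 -0.006 0.004 0 0 0 1; 0.036 -0.006 0.004 0 0 0 1'; python3 -m crank '0.004 0 0 0 0 0 1; 0.008 0 0 0 0 0 1; 0.008 0 0 0 0 0 1; 0.008 0 0 0 0 0 1'; python3 -m crank '0.004 0 0 0 0 0 1; 0.008 0 0 0 0 0 1; 0.008 0 0 0 0 0 1; 0.008 0 0 0 0 0 1'
```

```text
t: 7.85
eef_pos: [0.5278, 0.0681, 0.2362]
tool_rot: [-0.0, 0.998, 0.057, -0.0]
contact_force: [-0.0, 0.9, -2.5]
gripper_width: 0.129
grasp_force: 79.2
t: 8.25
eef_pos: [0.532, 0.0686, 0.2363]
tool_rot: [0.0, 0.998, 0.057, 0.0]
contact_force: [1.1, -0.8, -3.6]
gripper_width: 0.127
grasp_force: 79.2
t: 8.65
eef_pos: [0.5359, 0.069, 0.2363]
tool_rot: [0.0, 0.998, 0.057, -0.0]
contact_force: [-0.4, 0.4, -3.1]
gripper_width: 0.13
grasp_force: 79.2
```

```bash
python3 -m crank '0.004 0 0 0 0 0 1; 0.004 0 0 0 0 0 1' | grep -E "eef|contact"; python3 -m crank '0.004 0 0 0 0 0 1; 0.004 0 0 0 0 0 1'| grep -E "eef|contact"; python3 -m crank '0.004 0 0 0 0 0 1; 0.004 0 0 0 0 0 1'| grep -E "eef|contact"; python3 -m crank '0.004 0 0 0 0 0 1; 0.004 0 0 0 0 0 1'| grep -E "eef|contact"
```

```text
eef_pos: [0.5376, 0.0692, 0.2361]
contact_force: [-2.2, -0.5, -2.4]
eef_pos: [0.5396, 0.0695, 0.2361]
contact_force: [-2.4, -0.3, -2.6]
eef_pos: [0.5417, 0.0697, 0.2361]
contact_force: [-2.3, -1.0, -3.4]
eef_pos: [0.5438, 0.07, 0.2361]
contact_force: [-2.9, 1.0, -4.4]
```

```bash
python3 -m crank '0.004 0 0 0 0 0 1; 0.008 0 0 0 0 0 1; 0.008 0 0 0 0 0 1' | grep -E "eef|contact"; python3 -m crank '0.004 0 0 0 0 0 1; 0.008 0 0 0 0 0 1; 0.008 0 0 0 0 0 1'| grep -E "eef|contact"; python3 -m crank '0.004 0 0 0 0 0 1; 0.004 0 0 0 0 0 1'| grep -E "eef|contact"; python3 -m crank '0.004 0 0 0 0 0 1; 0.004 0 0 0 0 0 1'| grep -E "eef|contact"
```

```text
eef_pos: [0.5479, 0.0705, 0.2362]
contact_force: [-3.0, -0.5, -3.1]
eef_pos: [0.5518, 0.0709, 0.2361]
contact_force: [-4.4, 0.1, -4.8]
eef_pos: [0.5537, 0.0711, 0.2361]
contact_force: [-4.1, -0.1, -5.0]
eef_pos: [0.5557, 0.0713, 0.2361]
contact_force: [-3.4, -0.7, -5.8]
```

Run:
```python
from h import *
from station import bot,eyes
s=eyes.read_camera("side");w=eyes.read_camera("wrist");print(bot.get_obs()["contact_force"])
a=cv2.convertScaleAbs(cv2.resize(s["image"][120:180,265:325,::-1],(400,400),interpolation=cv2.INTER_CUBIC),alpha=1.3,beta=10)
b=cv2.convertScaleAbs(cv2.resize(w["image"][80:280,180:380,::-1],(400,400),interpolation=cv2.INTER_CUBIC),alpha=1.3,beta=10)
cv2.imwrite("pics/c3.png",np.hstack([a,b]))
```

```text
[-3.37246703 -0.79717338 -6.22386777]
```

View pics/c3.png

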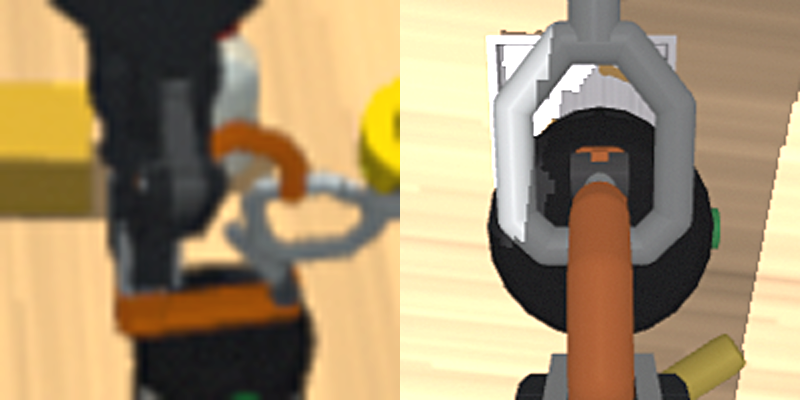

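The gate is pressed in and the front bar lies inside the nose. The eye, centred at column 595, is central on the hook at column 600. Next I'll go a bit further in, then lower.

```bash
python3 -m crank '0.003 0 0 0 0 0 1; 0.003 0 0 0 0 0 1' | grep -E "eef|contact"; python3 -m crank '0 0 0.004 0 0 0 1; 0 0 0.008 0 0 0 1; 0 0 0.008 0 0 0 1'| grep -E "eef|contact"; python3 -m crank '0 0 0.004 0 0 0 1; 0 0 0.008 0 0 0 1; 0 0 0.008 0 0 0 1'| grep -E "eef|contact"; python3 -m crank '0 0 0.004 0 0 0 1; 0 0 0.008 0 0 0 1; 0 0 0.008 0 0 0 1'| grep -E "eef|contact"
```

```text
eef_pos: [0.5572, 0.0716, 0.2362]
contact_force: [-4.5, -0.8, -5.4]
eef_pos: [0.5573, 0.0716, 0.2319]
contact_force: [-1.8, -0.4, -7.4]
eef_pos: [0.5573, 0.0716, 0.2278]
contact_force: [1.2, -0.8, -11.0]
eef_pos: [0.5583, 0.0717, 0.2248]
contact_force: [0.7, -0.6, -2.4]
```

```bash
python3 -m crank '0.004 0 0.004 0 0 0 1; 0.008 0 0.008 0 0 0 1; 0.012 0 0.012 0 0 0 1; 0.012 0 0.012 0 0 0 1'| grep -E "eef|contact"; python3 -m crank '0.003 0 0.006 0 0 0 1; 0.003 0 0.012 0 0 0 1; 0.003 0 0.012 0 0 0 1'| grep -E "eef|contact"; python3 -m crank '0 0 0.004 0 0 0 1; 0 0 0.008 0 0 0 1; 0 0 0.008 0 0 0 1'| grep -E "eef|contact";  python3 -m crank '0 0 0.004 0 0 0 1; 0 0 0.004 0 0 0 1; 0 0 0.004 0 0 0 1'| grep -E "eef|contact"
```

```text
eef_pos: [0.5635, 0.0723, 0.218]
contact_force: [1.1, 0.0, -2.6]
eef_pos: [0.5643, 0.0724, 0.2117]
contact_force: [0.1, -0.2, -2.1]
eef_pos: [0.5645, 0.0724, 0.208]
contact_force: [-1.0, -0.6, -2.9]
eef_pos: [0.5647, 0.0724, 0.2063]
contact_force: [-0.3, -0.1, -2.8]
```

```bash
python3 -m crank '0 0 0.004 0 0 0 1; 0 0 0.006 0 0 0 1; 0 0 0.006 0 0 0 1'| grep -E "eef|contact"; for i in 1 ; do python3 -m crank '0 0 0.002 0 0 0 1; 0 0 0.002 0 0 0 1'| grep -E "eef|contact"; done; python3 -m crank '0 0 0.002 0 0 0 1; 0 0 0.002 0 0 0 1'| grep -E "eef|contact"
```

```text
eef_pos: [0.5647, 0.0724, 0.2032]
contact_force: [0.5, -0.1, -2.3]
eef_pos: [0.5651, 0.0724, 0.2027]
contact_force: [-0.4, 0.2, 0.5]
eef_pos: [0.5653, 0.0724, 0.2022]
contact_force: [-2.7, -0.1, 6.3]
```

```bash
python3 -m crank '0 0 -0.002 0 0 0 1; -0.004 0 -0.002 0 0 0 1; -0.004 0 -0.002 0 0 0 1'| grep -E "eef|contact"; python3 -m crank '0 0 0.001 0 0 0 1; 0 0 0.001 0 0 0 1'| grep -E "eef|contact"
```

```text
eef_pos: [0.5638, 0.0723, 0.203]
contact_force: [2.8, 0.2, 3.2]
eef_pos: [0.5639, 0.0724, 0.2028]
contact_force: [2.1, 0.8, 7.5]
```

```bash
python3 -m crank '0 0 -0.001 0 0 0 1; 0.002 0 -0.001 0 0 0 1; 0.002 0 -0.001 0 0 0 1'| grep -E "eef|contact"; python3 -m crank '0 0 0 0 0 0 0.8; 0 0 0 0 0 0 0.75; 0 0 0 0 0 0 0.7; 0 0 0 0 0 0 0.65; 0 0 0 0 0 0 0.65; 0 0 0 0 0 0 0.65; 0 0 0 0 0 0 0.65; 0 0 0 0 0 0 0.65' 20
python3 - <<'E'
from h import *
from station import bot,eyes
s=eyes.read_camera("side");w=eyes.read_camera("wrist");print(bot.get_obs()["contact_force"])
a=cv2.convertScaleAbs(cv2.resize(s["image"][115:195,255:335,::-1],(400,400),interpolation=cv2.INTER_CUBIC),alpha=1.3,beta=10)
b=cv2.resize(w["image"][:,:,::-1],(400,400))
cv2.imwrite("pics/c4.png",np.hstack([a,b]))
E
```

```text
eef_pos: [0.5641, 0.0723, 0.2027]
contact_force: [1.1, -0.4, 5.8]
t: 15.25
eef_pos: [0.5637, 0.0723, 0.2023]
tool_rot: [-0.0, 0.998, 0.057, -0.0]
contact_force: [-0.5, -0.0, 0.5]
gripper_width: 0.349
grasp_force: 0.0
[ 0.17493299 -0.2246358   0.45021121]
```

View pics/c4.png

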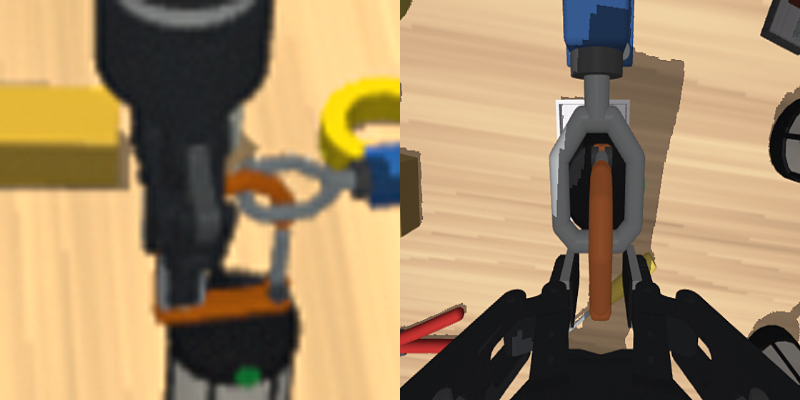

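The lantern hangs from the eye with the gate shut. The fingers are open and clear on both sides of the spine, so I'll retreat upward.

```bash
python3 -m crank '0 0 -0.01 0 0 0 0.65; 0 0 -0.03 0 0 0 0.65; 0 0 -0.06 0 0 0 0.65; 0 0 -0.09 0 0 0 0.65; 0 0 -0.13 0 0 0 0.65; 0 0 -0.18 0 0 0 0.65; -0.05 0 -0.25 0 0 0 0.65; -0.1 0 -0.3 0 0 0 0.65; -0.1 0 -0.3 0 0 0 0.65; -0.1 0 -0.3 0 0 0 0.65'; python3 -m crank '0 0 0 0 0 0 0.65; 0 0 0 0 0 0 0.65; 0 0 0 0 0 0 0.65; 0 0 0 0 0 0 0.65; 0 0 0 0 0 0 0.65; 0 0 0 0 0 0 0.65; 0 0 0 0 0 0 0.65; 0 0 0 0 0 0 0.65; 0 0 0 0 0 0 0.65; 0 0 0 0 0 0 0.65; 0 0 0 0 0 0 0.65; 0 0 0 0 0 0 0.65; 0 0 0 0 0 0 0.65; 0 0 0 0 0 0 0.65; 0 0 0 0 0 0 0.65; 0 0 0 0 0 0 0.65; 0 0 0 0 0 0 0.65; 0 0 0 0 0 0 0.65; 0 0 0 0 0 0 0.65; 0 0 0 0 0 0 0.65' | head -2
python3 -m crank '0 0 0 0 0 0 0.65; 0 0 0 0 0 0 0.65; 0 0 0 0 0 0 0.65; 0 0 0 0 0 0 0.65; 0 0 0 0 0 0 0.65; 0 0 0 0 0 0 0.65; 0 0 0 0 0 0 0.65; 0 0 0 0 0 0 0.65; 0 0 0 0 0 0 0.65; 0 0 0 0 0 0 0.65; 0 0 0 0 0 0 0.65; 0 0 0 0 0 0 0.65; 0 0 0 0 0 0 0.65; 0 0 0 0 0 0 0.65; 0 0 0 0 0 0 0.65; 0 0 0 0 0 0 0.65; 0 0 0 0 0 0 0.65; 0 0 0 0 0 0 0.65; 0 0 0 0 0 0 0.65; 0 0 0 0 0 0 0.65' | head -1
python3 - <<'E'
from h import *
from station import bot,eyes
P=[]
for i in range(12):
    P.append(eyes.read_camera("side")["image"][100:230,230:360].astype(int))
print("motion",[int((abs(p-P[0]).max(2)>40).sum()) for p in P])
cv2.imwrite("pics/c5.png",cv2.resize(P[-1][:,:,::-1].astype(np.uint8),(520,520),interpolation=cv2.INTER_CUBIC))
E
```

```text
t: 16.35
eef_pos: [0.5143, 0.0667, 0.3537]
tool_rot: [-0.001, 0.998, 0.058, 0.001]
contact_force: [-0.7, -0.2, -0.0]
gripper_width: 0.352
grasp_force: 0.0
t: 18.35
eef_pos: [0.514, 0.0665, 0.3523]
t: 20.35
motion [0, 1, 1, 1, 1, 3, 4, 4, 4, 4, 4, 1]
```

View pics/c5.png

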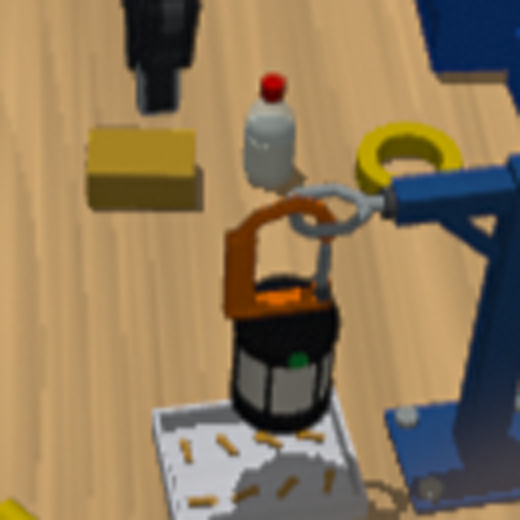

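The lantern hangs upright from the eye with the gate shut, and there is only a slight residual sway. I'll wait for it to die down.

```bash
W='0 0 0 0 0 0 0.65'
for i in 1 2 3 4 5 6 7; do python3 -m crank '0 0 0 0 0 0 0.65; 0 0 0 0 0 0 0.65; 0 0 0 0 0 0 0.65; 0 0 0 0 0 0 0.65; 0 0 0 0 0 0 0.65; 0 0 0 0 0 0 0.65; 0 0 0 0 0 0 0.65; 0 0 0 0 0 0 0.65; 0 0 0 0 0 0 0.65; 0 0 0 0 0 0 0.65; 0 0 0 0 0 0 0.65; 0 0 0 0 0 0 0.65; 0 0 0 0 0 0 0.65; 0 0 0 0 0 0 0.65; 0 0 0 0 0 0 0.65; 0 0 0 0 0 0 0.65; 0 0 0 0 0 0 0.65; 0 0 0 0 0 0 0.65; 0 0 0 0 0 0 0.65; 0 0 0 0 0 0 0.65' | head -1; done
python3 - <<'E'
from h import *
from station import eyes
P=[eyes.read_camera("side")["image"][100:230,230:360].astype(int) for i in range(14)]
print([(int((abs(p-P[0]).max(2)>15).sum()),int(abs(p-P[0]).max())) for p in P])
E
```

```text
t: 22.95
t: 24.95
t: 26.95
t: 28.95
t: 30.95
t: 32.95
t: 34.95
[(0, 0), (0, 8), (0, 6), (0, 7), (0, 6), (0, 7), (0, 7), (0, 7), (0, 6), (0, 6), (0, 6), (0, 6), (0, 6), (0, 6)]
```

It is still now, so I'll hand in.

```bash
python3 -c "
from station import ticket
print(ticket.hand_in())"
```

```text
the job is handed in; nothing more can be done
None
```

The job is handed in (the hand-in gave no verdict): the small lantern hangs still from the bracket's eye with the gate shut, the gripper is well clear, and the highest push I read was about 10 N.

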